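# Find the rocking corner of the parting plate and shim it

### The job

The grey laminate plate lying in the beech tray has one unsound corner. Press down on the plate at the ring marks by its corners with your fingertips until you find the corner that rocks, let it come back up, then press that corner's brass shim stud down flush with the plate. Do not press the studs of the firm corners; do not lift or shift the plate, and leave the cup standing on it and everything around it where it is.

Things in the scene. Friction and masses are not known exactly. Their poses are not given: they have to be found in the camera images.
- tray: Fixed shallow beech tray, 174 mm (its x) by 254 mm (its y), rim 28 mm high; origin at the centre of its underside, on the counter. The plate lies inside the rim.
- plate_top (a point): Centre of the top face of the loose grey laminate plate, 146 mm (its x) by 226 mm (its y) by 8 mm, 0.3 kg, lying level in the tray on four hidden corner supports, its top 30 mm above the counter. Three supports are rigid. One, a different one each time, is a sprung one with play: the plate there sinks by about 4.5 mm at the ring mark, to a stop, when pressed with about 5 to 9 N on the mark, and springs back up. The white parting cup stands at the plate's centre.
- corner_a (a point): Place to press corner A of the plate: centre of a 22 mm ring mark in its top face, at (-50, +55) mm from the plate's centre, the -x, +y corner in the tray's axes, 40 mm towards the middle of the plate from that corner's stud; point on the top face.
- stud_a_top (a point): Centre of the flat top of corner A's shim stud, an upright brass pin of 18 mm diameter through the plate at (-50, +95) mm from its centre, standing 8 mm proud of the plate at the start.
- stud_a (a joint): How far stud A is pushed down into the plate, m: 0 standing 8 mm proud, 0.008 flush with the plate. Stiff sliding fit, stays where it is left: moves under about 2 N at the corner with play, where it takes up the gap beneath; at a firm corner its foot is on the support and it cannot move.
- corner_b (a point): Place to press corner B of the plate: centre of a 22 mm ring mark in its top face, at (-50, -55) mm from the plate's centre, the -x, -y corner in the tray's axes, 40 mm towards the middle of the plate from that corner's stud; point on the top face.
- stud_b_top (a point): Centre of the flat top of corner B's shim stud, an upright brass pin of 18 mm diameter through the plate at (-50, -95) mm from its centre, standing 8 mm proud of the plate at the start.
- stud_b (a joint): How far stud B is pushed down into the plate, m: 0 standing 8 mm proud, 0.008 flush with the plate. Stiff sliding fit, stays where it is left: moves under about 2 N at the corner with play, where it takes up the gap beneath; at a firm corner its foot is on the support and it cannot move.
- corner_c (a point): Place to press corner C of the plate: centre of a 22 mm ring mark in its top face, at (50, +55) mm from the plate's centre, the +x, +y corner in the tray's axes, 40 mm towards the middle of the plate from that corner's stud; point on the top face.
- stud_c_top (a point): Centre of the flat top of corner C's shim stud, an upright brass pin of 18 mm diameter through the plate at (50, +95) mm from its centre, standing 8 mm proud of the plate at the start.
- stud_c (a joint): How far stud C is pushed down into the plate, m: 0 standing 8 mm proud, 0.008 flush with the plate. Stiff sliding fit, stays where it is left: moves under about 2 N at the corner with play, where it takes up the gap beneath; at a firm corner its foot is on the support and it cannot move.
- corner_d (a point): Place to press corner D of the plate: centre of a 22 mm ring mark in its top face, at (50, -55) mm from the plate's centre, the +x, -y corner in the tray's axes, 40 mm towards the middle of the plate from that corner's stud; point on the top face.
- stud_d_top (a point): Centre of the flat top of corner D's shim stud, an upright brass pin of 18 mm diameter through the plate at (50, -95) mm from its centre, standing 8 mm proud of the plate at the start.
- stud_d (a joint): How far stud D is pushed down into the plate, m: 0 standing 8 mm proud, 0.008 flush with the plate. Stiff sliding fit, stays where it is left: moves under about 2 N at the corner with play, where it takes up the gap beneath; at a firm corner its foot is on the support and it cannot move.
- stand: Fixed slotted beech stand, 50 mm by 150 mm (its y) by 30 mm high with three round pockets; the cups in it reach 54 mm above the counter; origin under its centre. Bystander.
- parting_cup: Loose white porcelain parting cup, 44 mm across the rim, 34 mm high, 60 g, standing at the centre of the plate; origin under its centre. Bystander.
- cup_1: Loose white annealing cup, 25 mm across, 36 mm high, in an outer pocket of the beech stand; origin under its centre. Bystander.
- cup_2: Loose white annealing cup like cup_1, in the other outer pocket. Bystander.
- loupe: Loose brass-rimmed loupe lying flat, rim 52 mm across, 8 mm thick, handle 75 mm long to its -y; origin under the lens. Bystander.
- tweezers: Loose steel tweezers lying flat, about 125 mm along their y, 6 mm high; origin under their middle. Bystander.
- flask: Loose copper boiling flask, 70 mm across, 92 mm high with a flared neck, 0.2 kg, upright; origin under its centre. Bystander.
- weight: Loose upright brass cylinder weight, 24 mm across, 22 mm high; origin under its centre. Bystander.

How it is judged:
By the outcome, as a careful person would: the job done as asked, in the order asked, and still so for the second after the job is handed in, with the robot touching nothing.
It also fails if it takes over 54 s, if anything falls off the work surface, if the arm or the gripper's body presses on something with over 40 N, if the wrist force passes 120 N, or if a joint passes its speed limit or range.

### The arm

A 6-joint arm with a two-finger parallel gripper is mounted at the origin on the work surface. World frame = base frame: x ahead of the robot, y to its left, z up, the work surface at z = 0. Lengths are in m, angles in rad, forces in N, time in s.
With the tool pointing down it reaches from about 0.325 to 0.775 m from the base axis. Payload 5.5 kg.
Tool frame: the origin (TCP) lies midway between the tips of the shut fingers; the grasp point (between the pads) lies 19 mm behind it (hold_point_z is the distance from the TCP to the grasp point, in m); x points along the fingers, y is the direction in which the jaws open and shut, and the axes are right-handed (so a half turn about x gives the same grasp; the last joint's range is limited). The gripper opens to 85 mm and grips with 20 to 120 N. Pads are 22 mm wide; open, the fingers measure 114 mm over their backs; the gripper's body (76 mm by 85 mm) begins 54 mm behind the grasp point. The pads swing forward as they close: fully open they stand 13 mm farther back than shut.
Start: joints at [-1.212, 0.091, 1.231, -0, 1.82, -0.057], TCP at [0.242, -0.549, 0.231] pointing down, gripper open.
Joint ranges: [-2.87, 2.87], [-0.86, 2.18], [0.17, 2.46], [-1.51, 4.65], [0.06, 2.69], [-2.65, 2.65]. Speed limits (rad/s): [2.57, 2.57, 3.01, 3.14, 3.14, 3.14].

### API

Orientations are given as a rotation vector (axis times angle).
In Python, from workcell import * gives the robot as it stands.
- The arm moves only by the tool carry_out, never from a script. Its argument "rows" is a list of rows, each a list of 5 numbers: the finger opening in mm, from 0 to 85.4, then the shift along the world's x, y, z in mm, then the turn about the world's z in rad. A call has 1 to 20 rows; each row shifts and turns the pose as measured when the row begins; what a row does not reach is not made up. A row lasts 1/10 s, in which the tool goes at most 50 mm and 8.59 degrees, less where a joint would pass 70% of its speed; a pose out of reach is approached as far as the arm can. A call is refused whole if a number of a shift passes 50 or a number of a turn 0.15, either way. A call with a gripper value outside its range is refused whole. The fingers move at their own pace and stop on an object; the grip force is fixed at half the most. Time passes only in rows, so rows that do not move let the fingers close. It gives the time, the measured TCP pose, the force and the opening at its end, in the units of the state.
- sense(): the state, without advancing time (a new reading comes with each control period).
- capture(name): name is "scene" or "top"; returns a dict with "frame" (384x512x3 uint8, red, green, blue), "mtx" (3x3 intrinsics, pixels), "k1" (the pictures are not rectified: a ray, as slopes to the right and down, at radius r is drawn at 1 + k1 r^2 times it, then the intrinsics apply), "world_from_camera" (4x4, takes a point from camera to world coordinates). Camera axes: x right, y down, z forward; pixel columns grow to the right and rows downward; lengths in m; the calibration is good to about 2 mm. A picture is of the moment at which its call begins. There is no depth.
- hand_in(): hands the job in, once; it reports no verdict.
The state is a dict: "clock": time; "qpos": joint angles; "qvel": joint speeds; "joint_efforts": joint torques, N m; "position": TCP position; "eef_rot": TCP orientation; "force": force on the tool from outside, world axes, zero at the start; "torque": the same for the moment, N m; "grip_width": finger opening in m.
Only numpy, scipy, OpenCV 4.12 (cv2) and the standard library are available. Lean on these libraries where they do the work, as an engineer would, in place of code of your own. Each camera call takes 0.05 s, during which the arm holds its last target. There are 200 camera calls.

## Working session

There is one attempt and no reset: what is moved stays moved. The work goes in short steps, Python scripts to look and compute and a tool call to move; the robot and the scene stay as the last step left them, time stands still between calls to the robot, and variables do not carry over. Pictures are saved under pics/ and viewed, about 8 in all and at most 12, crops included, and the job is handed in when it is done.

Besides the shell and the picture viewer there is one more tool, called after "Request:" as a command line: name --pt "numbers of a row" for each row, then --argument value for the rest. carry_out: Moves the arm, as the interface text tells. Its arguments: {"type":"object","properties":{"rows":{"type":"array"}},"required":["rows"]}

```bash
mkdir -p pics
cat > h.py <<'E'
from workcell import *
import numpy as np, cv2
def ray2plane(c,uv,z):
    K=np.array(c["mtx"],float);k=c["k1"];T=np.array(c["world_from_camera"])
    p=cv2.undistortPoints(np.array(uv,float).reshape(-1,1,2),K,np.array([k,0,0,0.])).reshape(-1,2)
    d=np.c_[p,np.ones(len(p))]@T[:3,:3].T
    o=T[:3,3]
    return o+d*((z-o[2])/d[:,2])[:,None]
def proj(c,P):
    T=np.linalg.inv(np.array(c["world_from_camera"]))
    P=np.atleast_2d(P)@T[:3,:3].T+T[:3,3]
    return cv2.projectPoints(P,np.zeros(3),np.zeros(3),np.array(c["mtx"],float),np.array([c["k1"],0,0,0.]))[0].reshape(-1,2)
E
python3 - <<'E'
from h import *
s=sense();print(s["clock"],s["position"],s["eef_rot"],s["force"],s["grip_width"])
for n in("top","scene"):
    c=capture(n);cv2.imwrite(f"pics/{n}0.png",cv2.resize(c["frame"][:,:,::-1],None,fx=1.5,fy=1.5));print(n,c["k1"],np.round(c["world_from_camera"],3).tolist())
    np.save(f"pics/{n}0.npy",c,allow_pickle=True)
E
```

```text
0.0 [ 0.24224917 -0.54862298  0.23016102] [ 1.99270676  0.42240211 -1.9932835 ] [-0.10080804 -0.30385102  1.14649363] 0.0857567090623607
top -0.11628215385974287 [[-0.027, -0.994, 0.105, 0.471], [-1.0, 0.026, -0.007, 0.094], [0.004, -0.105, -0.994, 1.096], [0.0, 0.0, 0.0, 1.0]]
scene -0.08163230290349846 [[-0.859, 0.35, -0.373, 0.901], [0.511, 0.572, -0.641, 0.624], [-0.011, -0.742, -0.671, 0.652], [0.0, 0.0, 0.0, 1.0]]
```

View pics/top0.png

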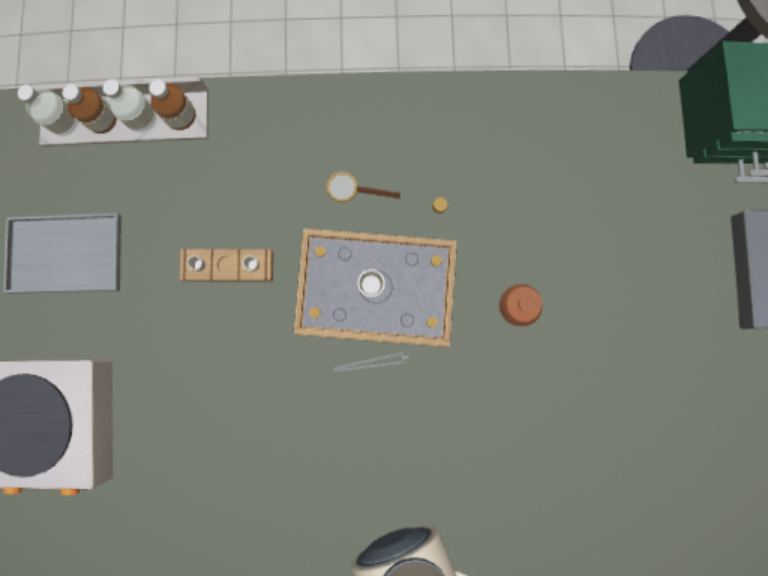

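View pics/scene0.png

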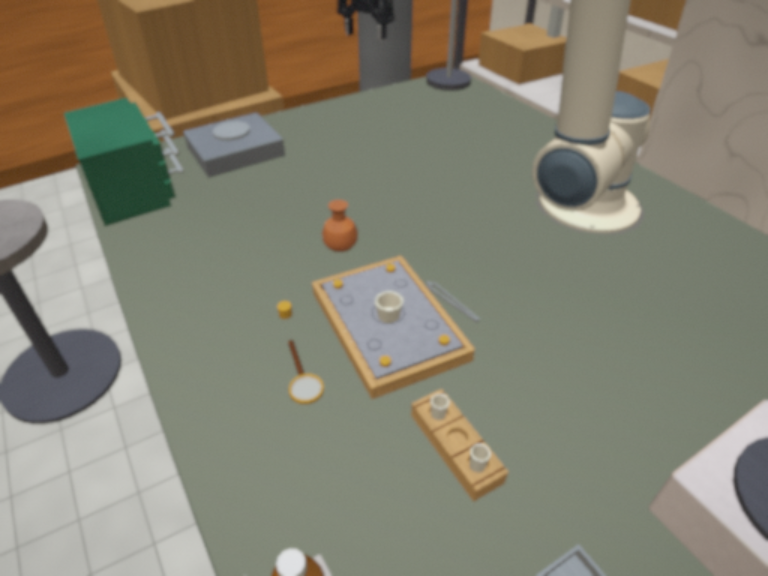

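The top view shows the tray with studs at 1.5x pixels of about (320,251), (436,261), (314,313) and (432,322), rings about 25 px inboard of them, and the cup at (371,284). The scene view agrees. Next I measure the studs in both views.

Run:
```python
from h import *
from scipy.optimize import least_squares
init={"top":dict(C=(320,251),D=(436,261),A=(314,313),B=(432,322)),"scene":dict(C=(386,361),D=(338,283),A=(445,340),B=(390,267))}
loc=dict(A=(-50,95),B=(-50,-95),C=(50,95),D=(50,-95))
allw=[];L=[]
for n in init:
    c=np.load(f"pics/{n}0.npy",allow_pickle=True).item()
    hsv=cv2.cvtColor(c["frame"],cv2.COLOR_RGB2HSV)
    m=cv2.inRange(hsv,(12,110,100),(35,255,255))
    for k,(u,v) in init[n].items():
        u,v=u/1.5,v/1.5
        yy,xx=np.nonzero(m); s=(np.hypot(xx-u,yy-v)<8)
        uv=(xx[s].mean(),yy[s].mean())
        w=ray2plane(c,[uv],0.036 if n=="scene" else .038)[0];print(n,k,s.sum(),np.round(uv,1),np.round(w*1000,1))
        allw.append(w[:2]);L.append(loc[k])
W=np.array(allw)*1e3;L=np.array(L,float)
def tf(p,L):
    c,s=np.cos(p[2]),np.sin(p[2]);return p[:2]+L@np.array([[c,s],[-s,c]])
for nm,sl in(("top",slice(0,4)),("scene",slice(4,8)),("both",slice(0,8))):
    r=least_squares(lambda p:(tf(p,L[sl])-W[sl]).ravel(),[*W.mean(0),0]);print(nm,np.round(r.x,3),"rms",np.sqrt(np.mean(r.fun**2)))
P=r.x
pts=np.array([(-50,55),(-50,-55),(50,55),(50,-55),(-50,95),(-50,-95),(50,95),(50,-95)],float)
for k,q in zip("abcdABCD",tf(P,pts)):print(k,np.round(q,1),round(np.hypot(*q)))
for n in init:
    c=np.load(f"pics/{n}0.npy",allow_pickle=True).item()
    f=cv2.resize(c["frame"][:,:,::-1],None,fx=4,fy=4,interpolation=cv2.INTER_CUBIC).copy()
    Z=[.03]*4+[.038]*4
    uv=proj(c,np.c_[tf(P,pts)/1e3,Z])
    for u,v in uv: cv2.drawMarker(f,(int(4*u+2),int(4*v+2)),(0,0,255),0,12,1)
    u,v=(uv.mean(0)*4).astype(int)
    cv2.imwrite(f"pics/{n}1.png",f[v-220:v+220,u-300:u+300])
s=sense()
from scipy.spatial.transform import Rotation as R
print(R.from_rotvec(s["eef_rot"]).as_matrix().round(3))
```

```text
top C 31 [213.1 167.4] [625.7 174.3  38. ]
top D 32 [290.5 173.5] [605.7 -13.7  38. ]
top A 29 [209.4 208. ] [527.1 185.   38. ]
top B 31 [287.5 214.4] [506.6  -2.7  38. ]
scene C 33 [256.4 240.4] [629.2 175.9  36. ]
scene D 26 [224.8 188.4] [608.2 -14.5  36. ]
scene A 29 [295.6 226.3] [530.6 186.5  36. ]
scene B 24 [259.8 177.7] [509.   -4.3  36. ]
top [ 5.66268e+02  8.57080e+01 -1.08000e-01] rms 0.4400117771983805
scene [ 5.6928e+02  8.5902e+01 -1.1000e-01] rms 0.700107991043126
both [ 5.67774e+02  8.58050e+01 -1.09000e-01] rms 1.2193146590574924
a [524.  145.9] 544
b [512.1  36.6] 513
c [623.4 135.1] 638
d [611.5  25.7] 612
A [528.4 185.7] 560
B [507.8  -3.2] 508
C [627.8 174.8] 652
D [607.2 -14.1] 607
[[-0.001  0.404 -0.915]
 [ 0.002 -0.915 -0.404]
 [-1.    -0.002 -0.   ]]
```

View pics/top1.png

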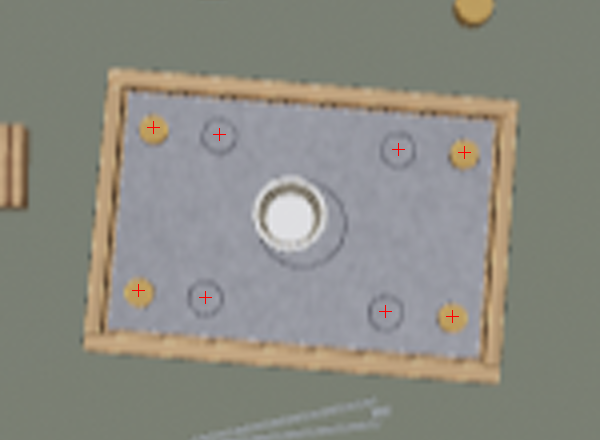

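Both views agree to about 3 mm, and the markers sit on the studs and rings. I'll shut the fingers and go above ring D.

Request:
carry_out --pt "0 26 41 -5 0" --pt "0 26 41 -5 0" --pt "0 26 41 -5 0" --pt "0 26 41 -5 0" --pt "0 26 41 -5 0" --pt "0 26 41 -5 0" --pt "0 26 41 -5 0" --pt "0 26 41 -5 0" --pt "0 26 41 -5 0" --pt "0 26 41 -5 0" --pt "0 26 41 -5 0" --pt "0 26 41 -5 0" --pt "0 26 41 -5 0" --pt "0 26 41 -5 0" --pt "0 0 0 0 0"

```text
clock: 1.6
position: [0.6064, 0.0449, 0.1467]
eef_rot: [1.99, 0.427, -2.01]
force: [-0.9, -0.8, -0.5]
grip_width: -0.0003
```

Request:
carry_out --pt "0 5 -19 0 0" --pt "0 0 0 -30 0" --pt "0 0 0 -30 0" --pt "0 0 0 -30 0" --pt "0 0 0 0 0" --pt "0 0 0 0 0"

```text
clock: 2.2
position: [0.6112, 0.0168, 0.055]
eef_rot: [1.99, 0.419, -2.011]
force: [-0.3, -0.2, 0.1]
grip_width: -0.0001
```

Run:
```python
from h import *
s=sense();print(s["clock"],s["position"],s["force"])
c=capture("scene");f=cv2.resize(c["frame"][:,:,::-1][90:290,140:390],None,fx=3,fy=3,interpolation=cv2.INTER_CUBIC)
cv2.imwrite("pics/s2.png",f)
```

```text
2.2 [0.61123859 0.01678164 0.05503879] [-0.29490579 -0.19636657  0.13262828]
```

View pics/s2.png

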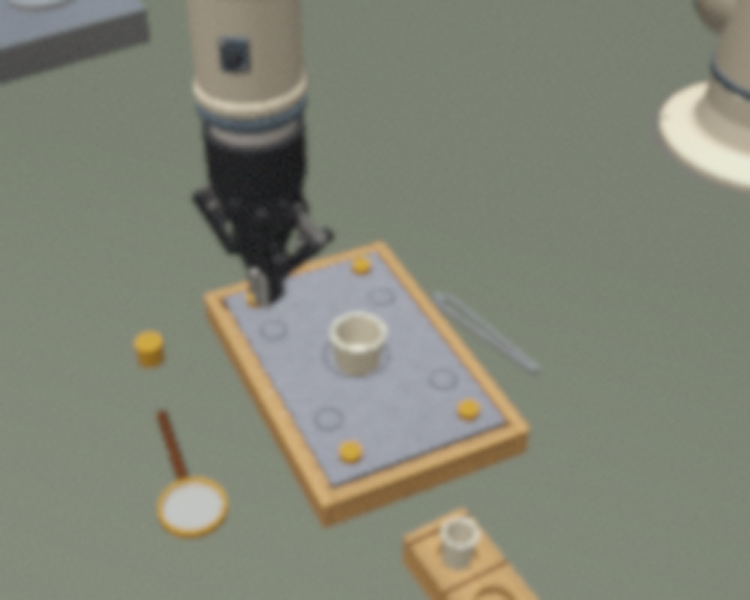

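The tip hangs at z=55 mm between ring D and stud D (tip at crop pixel (265,298), ring at (273,330)). It is short of the ring by about 9 mm in y, as the state also says. I'll correct that and press in small steps.

Request:
carry_out --pt "0 0 9 0 0" --pt "0 0 0 0 0" --pt "0 0 0 0 0" --pt "0 0 0 -12 0" --pt "0 0 0 -4 0" --pt "0 0 0 0 0" --pt "0 0 0 0 0"

```text
clock: 2.95
position: [0.6139, 0.0259, 0.0441]
eef_rot: [1.998, 0.417, -2.002]
force: [0.2, -0.1, -0.2]
grip_width: 0.0001
```

Request:
carry_out --pt "0 -2 0 -6 0" --pt "0 0 0 -2 0" --pt "0 0 0 -2 0" --pt "0 0 0 0 0" --pt "0 0 0 0 0"

```text
clock: 3.45
position: [0.6114, 0.0258, 0.0328]
eef_rot: [1.997, 0.417, -2.002]
force: [-0.5, 0.7, 0.4]
grip_width: -0.0001
```

Request:
carry_out --pt "0 0 0 -2 0" --pt "0 0 0 -2 0" --pt "0 0 0 0 0"

```text
clock: 3.75
position: [0.6118, 0.0258, 0.03]
eef_rot: [1.998, 0.417, -2.001]
force: [-1.7, -0.2, 3.9]
grip_width: -0.0001
```

Request:
carry_out --pt "0 0 0 -2 0" --pt "0 0 0 0 0"

```text
clock: 3.95
position: [0.612, 0.0258, 0.0295]
eef_rot: [1.999, 0.416, -2.0]
force: [-3.1, 0.5, 5.1]
grip_width: 0.0
```

Request:
carry_out --pt "0 0 0 -4 0" --pt "0 0 0 -4 0"

```text
clock: 4.15
position: [0.6128, 0.0256, 0.0252]
eef_rot: [2.001, 0.415, -1.997]
force: [-9.6, -0.3, 22.7]
grip_width: 0.0001
```

It sank 4.8 mm at 23 N, so D looks soft. I'll release it and check another corner to compare.

Request:
carry_out --pt "0 -1 0 4 0" --pt "0 0 0 10 0" --pt "0 0 0 20 0" --pt "0 -9 -37 20 0" --pt "0 0 0 0 0" --pt "0 0 0 0 0"

```text
clock: 4.75
position: [0.6035, -0.0118, 0.0825]
eef_rot: [2.003, 0.416, -1.993]
force: [-0.5, -0.5, 0.0]
grip_width: 0.0
```

Run:
```python
from h import *
s=sense();print(s["clock"],s["position"],s["force"])
c=capture("scene");c0=np.load("pics/scene0.npy",allow_pickle=True).item()
f=np.hstack([cv2.resize(q["frame"][:,:,::-1][150:280,190:330],None,fx=2.8,fy=2.8,interpolation=cv2.INTER_CUBIC) for q in(c0,c)])
cv2.imwrite("pics/s3.png",f)
```

```text
4.75 [ 0.60350483 -0.01179817  0.08254703] [-0.450086   -0.52848333  0.0146732 ]
```

View pics/s3.png

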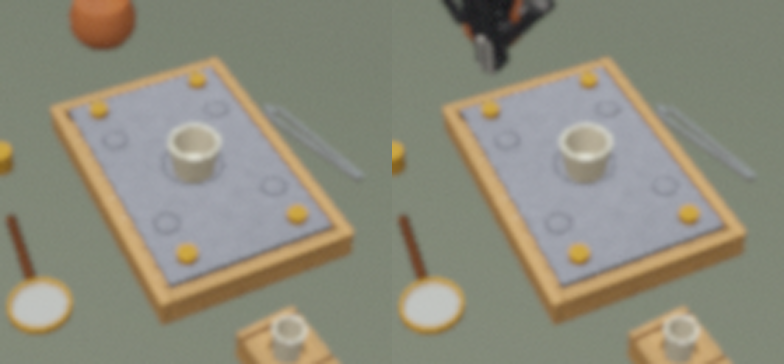

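After release, the plate and cup look the same as before. Next I press ring B as a control.

Request:
carry_out --pt "0 -30 16 0 0" --pt "0 -30 16 0 0" --pt "0 -28 14 0 0" --pt "0 0 0 0 0" --pt "0 0 0 0 0" --pt "0 0 0 0 0"

```text
clock: 5.4
position: [0.512, 0.0374, 0.0767]
eef_rot: [1.996, 0.419, -2.0]
force: [0.3, -0.3, -0.8]
grip_width: -0.0
```

Request:
carry_out --pt "0 0 0 -20 0" --pt "0 0 0 -15 0" --pt "0 0 0 -5 0" --pt "0 0 0 0 0" --pt "0 0 0 0 0" --pt "0 0 0 0 0"

```text
clock: 6.0
position: [0.5151, 0.0362, 0.0355]
eef_rot: [1.997, 0.417, -2.0]
force: [1.0, -0.2, -0.2]
grip_width: 0.0
```

Request:
carry_out --pt "0 0 0 -2 0" --pt "0 0 0 -2 0" --pt "0 0 0 0 0"

```text
clock: 6.3
position: [0.5161, 0.0362, 0.0328]
eef_rot: [2.0, 0.416, -1.997]
force: [-0.4, 0.4, 0.3]
grip_width: 0.0
```

Request:
carry_out --pt "0 -4 0 -2 0" --pt "0 0 0 -2 0" --pt "0 0 0 0 0"

```text
clock: 6.6
position: [0.5118, 0.0362, 0.0303]
eef_rot: [2.0, 0.416, -1.996]
force: [-0.0, 0.5, 0.2]
grip_width: 0.0004
```

Request:
carry_out --pt "0 0 0 -3 0" --pt "0 0 0 -3 0"

```text
clock: 6.8
position: [0.512, 0.0362, 0.0299]
eef_rot: [2.002, 0.416, -1.994]
force: [-11.2, -0.1, 21.3]
grip_width: 0.0002
```

B holds firm (z 29.9 mm at 21 N), so D is the one that rocks. Moving over stud D.

Request:
carry_out --pt "0 0 0 10 0" --pt "0 0 0 20 0" --pt "0 0 0 15 0" --pt "0 31 -17 0 0" --pt "0 31 -17 0 0" --pt "0 31 -16 0 0" --pt "0 0 0 0 0" --pt "0 0 0 0 0" --pt "0 0 0 0 0"

```text
clock: 7.7
position: [0.6079, -0.0149, 0.0783]
eef_rot: [2.003, 0.417, -1.99]
force: [-0.2, 0.6, -0.0]
grip_width: 0.0001
```

Request:
carry_out --pt "0 0 0 -20 0" --pt "0 0 0 -10 0" --pt "0 0 0 -4 0" --pt "0 0 0 0 0" --pt "0 0 0 0 0" --pt "0 0 0 0 0"

```text
clock: 8.3
position: [0.6062, -0.0126, 0.0464]
eef_rot: [2.005, 0.419, -1.985]
force: [-0.5, -0.3, -1.0]
grip_width: -0.0003
```

Request:
carry_out --pt "0 -2 0 -2 0" --pt "0 0 0 0 0"

```text
clock: 8.5
position: [0.6046, -0.0126, 0.0455]
eef_rot: [2.006, 0.418, -1.983]
force: [0.6, 0.2, -0.4]
grip_width: -0.0002
```

Request:
carry_out --pt "0 3 -2 -2 0" --pt "0 0 0 -2 0" --pt "0 0 0 -2 0" --pt "0 0 0 0 0"

```text
clock: 8.9
position: [0.6082, -0.015, 0.0394]
eef_rot: [2.007, 0.418, -1.983]
force: [0.8, 0.4, 0.1]
grip_width: 0.0
```

Request:
carry_out --pt "0 0 0 -2 0" --pt "0 0 0 -2 0" --pt "0 0 0 -2 0" --pt "0 0 0 -2 0" --pt "0 0 0 0 0"

```text
clock: 9.4
position: [0.6084, -0.0151, 0.0312]
eef_rot: [2.008, 0.418, -1.982]
force: [-0.1, -0.3, 0.5]
grip_width: -0.0001
```

Request:
carry_out --pt "0 0 0 -2 0" --pt "0 0 0 -1 0"

```text
clock: 9.6
position: [0.6086, -0.0151, 0.0296]
eef_rot: [2.008, 0.417, -1.981]
force: [-4.7, 0.0, 10.0]
grip_width: -0.0004
```

Request:
carry_out --pt "0 0 0 -2 0" --pt "0 0 0 -2 0"

```text
clock: 9.8
position: [0.6086, -0.0151, 0.0296]
eef_rot: [2.009, 0.417, -1.98]
force: [-6.0, -0.4, 11.6]
grip_width: -0.0001
```

The tip stops at 29.6 mm at 12 N, and the plate no longer sinks. I'll retreat and look.

Request:
carry_out --pt "0 0 0 5 0" --pt "0 0 0 20 0" --pt "0 0 0 40 0" --pt "0 0 0 40 0" --pt "0 0 -40 30 0" --pt "0 -30 -45 0 0" --pt "0 -30 -45 0 0" --pt "0 -30 -45 0 0" --pt "0 0 0 0 0" --pt "0 0 0 0 0" --pt "0 0 0 0 0"

```text
clock: 10.9
position: [0.5191, -0.1864, 0.168]
eef_rot: [2.005, 0.418, -1.978]
force: [-0.2, -0.3, -0.3]
grip_width: -0.0001
```

Run:
```python
from h import *
s=sense();print(s["clock"],s["position"],s["force"])
for n,b in(("scene",(150,280,190,330)),("top",(100,240,180,370))):
    c=capture(n);c0=np.load(f"pics/{n}0.npy",allow_pickle=True).item()
    y0,y1,x0,x1=b
    f=(np.hstack if n=="scene" else np.vstack)([cv2.resize(q["frame"][:,:,::-1][y0:y1,x0:x1],None,fx=2.8 if n=="scene" else 2.1,fy=2.8 if n=="scene" else 2.1,interpolation=cv2.INTER_CUBIC) for q in(c0,c)])
    cv2.imwrite(f"pics/{n}4.png",f)
```

```text
10.9 [ 0.51913171 -0.18642358  0.16795725] [-0.16083252 -0.27009335 -0.30431816]
```

View pics/scene4.png

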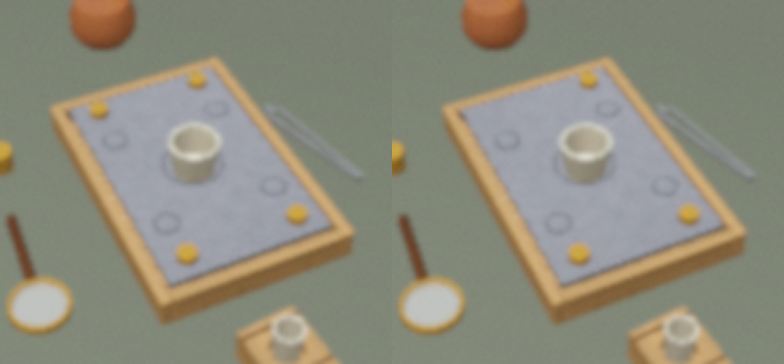

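View pics/top4.png

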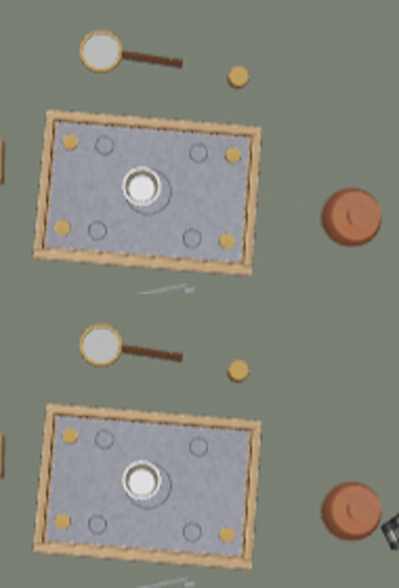

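Both views show stud D now level with the plate (its brass top no longer stands out). The cup, plate, other studs and bystanders are where they were, and the gripper is clear.

```bash
python3 -c "
from workcell import *
print(hand_in())"
```

```text
the job is handed in; nothing more can be done
None
```

Corner D was the one that rocked. I let it spring back, then pressed its stud flush and handed the job in at about 11 s of the 54 s allowed.

- **Finding the corner:** Ring D sank from about 30.0 mm to 25.2 mm under 23 N and came back up when released. Ring B, pressed as a control, held at 29.9 mm under 21 N. I did not press A or C, because D's 4.8 mm travel already matched the 4.5 mm play described.
- **Stud D:** It moved down under less force than the sensor could show. The fingertips then stopped at plate height, 29.6 mm, under 12 N, and the corner no longer sank.
- **Last checks:** In the final pictures from both cameras, stud D no longer shows above the plate. The other three studs, the plate, the cup and the bystanders in the cropped views look unmoved by eye, but I did not measure them. The gripper was clear of everything.
- **Disagreements:**
  - The two cameras differed by about 3 mm in x, so I used the average of the two.
  - Each press also put up to 11 N sideways on the tool, but no shift of the plate showed in the pictures.

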